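Wake the stored jump starter and arm it

ROBOT

A 6-joint arm with a two-finger parallel gripper is mounted at the origin on the work surface. World frame = base frame: x ahead of the robot, y to its left, z up, the work surface at z = 0. Lengths are in mm, angles in rad, forces in N, time in s.
With the tool pointing down it reaches from about 225 to 875 mm from the base axis. Payload 3.4 kg.
Tool frame: the origin (TCP) lies midway between the tips of the shut fingers; the grasp point (between the pads) lies 19 mm behind it; z points along the fingers, y is the direction in which the jaws open and shut (so a half turn about z gives the same grasp; the last joint's range is limited). The gripper opens to 85 mm and grips with 20 to 120 N. Pads are 22 mm wide; open, the fingers measure 114 mm over their backs; the gripper's body (76 mm by 85 mm) begins 54 mm behind the grasp point. The pads swing forward as they close: fully open they stand 13 mm farther back than shut.
Start: joints at [-1.266, 0.276, 1.505, -0, 1.361, -0.121], TCP at [237.507, -523.692, 231.328] pointing down, gripper open.
Joint ranges: [-2.89, 2.89], [-0.75, 2.08], [0.22, 2.7], [-1.18, 4.32], [0.11, 2.71], [-2.7, 2.7]. Speed limits (rad/s): [2.57, 2.57, 3.14, 3.14, 3.14, 3.14].

INTERFACE

Orientations are given as a rotation vector (axis times angle).
In Python, from rig import status, eyes, close_job, spotter gives the robot as it stands.
- The arm moves only by the tool jog_arm, never from a script. Its argument "plan" is a list of rows, each a list of 7 numbers: the shift along the tool's x, y, z in mm, then the turn, a rotation vector about the tool's x, y, z in degrees, then the finger opening in mm, from 0 to 85.4. In form: [[dx, dy, dz, wx, wy, wz, gripper], ...]. A call has 1 to 10 rows; each row is the pose to reach, as a shift and turn from the pose commanded when the call began, along the tool's axes at that moment; what a row does not reach only later rows make up. A row lasts 1/10 s, in which the tool goes at most 50 mm and 8.59 degrees, less where a joint would pass 70% of its speed; a pose out of reach is approached as far as the arm can. A call with a gripper value outside its range is refused whole. The fingers move at their own pace and stop on an object; the grip force is fixed at half the most. Time passes only in rows, so rows that repeat a pose let the fingers close. It gives the time, the measured TCP pose, the force and the opening at its end, in the units of the state.
- status.get_state(): the state, without advancing time (a new reading comes with each control period).
- eyes.grab_frame(name): name is "side" or "top"; returns a dict with "pixels" (480x640x3 uint8, red, green, blue), "vertical_fov" (degrees; the focal length in pixels is half the picture's height over the tangent of half this angle, whatever the lens; pixels are square), "cx", "cy" (the principal point, pixels), "pose" (4x4, takes a point from camera to world coordinates). Camera axes: x right, y down, z forward; pixel columns grow to the right and rows downward; lengths in mm; the calibration is good to about 2 mm. A picture is of the moment at which its call begins. There is no depth.
- close_job(): hands the job in, once; it reports no verdict.
Trained networks look in the newest picture that a camera, given by its name, has taken for a name from the list of things; names that differ only in an ending like _2 or _b are one class to them, and where a whole thing is asked for, a point or a joint stands for the part that bears it (a point fixed in the world has none). Each returns a list of dicts, best first, with "p" (0 to 1); they miss things now and then, are a little off and sometimes report something else, mostly with a low value. They report only what shows in the picture. A call takes as long as a camera call.
- spotter.look_for(camera, name): "pixel" ([column, row] in pixels, amid what is visible of it).
- spotter.outline_of(camera, name): "region" (480x640 bool, what is visible of it) and "pixel" ([column, row] in pixels, amid what is visible of it).
The state is a dict: "clock": time; "q": joint angles; "qd": joint speeds; "joint_torque": joint torques, N m; "position": TCP position; "tcp_rot": TCP orientation; "wrist_force": force on the tool from outside, world axes, zero at the start; "torque": the same for the moment, N m; "grip_width": finger opening in mm.
Only numpy, scipy, OpenCV 4.12 (cv2) and the standard library are available. Lean on these libraries where they do the work, as an engineer would, in place of code of your own. Each camera call takes 0.05 s, during which the arm holds its last target.

TASK

Check the car jump starter that was stored in the closet: press its large round power key fully in for a moment and let it come back up, then do the same with the square start key. Press one key at a time and do not press the slim bar-shaped lamp key beside them.

Things in the scene. Friction and masses are not known exactly. Their poses are not given: they have to be found in the camera images.
- jump_starter: Grey jump starter with black rubber ends and a small display, fixed; 130 mm (its x) by 240 (its y) by 60 high. Origin: centre of underside, z up. Its three white spring keys stand on top in a row along its y, 60 mm apart, 8 mm to -x of its middle (display at +x); which key is at which place varies. The similar small round knob on the tyre inflator beside it is no part of the task.
- power_key_top (a point): Centre of the upper face of the power key: white, round, 32 mm in diameter. At rest 72 mm above the table; the key stands 9 mm proud of a black frame (50 by 46 mm, 3 mm thick). It moves straight down by up to 6 mm and springs back; it starts to move at about 1.5 N and is fully in at 5 N. The point moves with the key.
- start_key_top (a point): Centre of the upper face of the start key, a white square key 24 by 24 mm. Same height, frame, travel and spring as the power key. The point moves with the key.
- lamp_key_top (a point): Centre of the upper face of the lamp key, a white slim bar 42 mm (along the jump starter's x) by 12 mm. Same height, frame, travel and spring as the others. Not to be pressed. The point moves with the key.

How it is judged (in metres and radians):
On the way, in this order (a step that is already met when the one before it is completed fails the run):
1. the round power key is pressed at least 4 mm in (distance of power_key_top from where it was at the start of the episode above 0.004 m), for 0.1 s.
2. the power key has come back up (within 1.5 mm) (distance of power_key_top from where it was at the start of the episode below 0.0015 m), for 0.1 s.
3. the square start key is pressed at least 4 mm in (distance of start_key_top from where it was at the start of the episode above 0.004 m), for 0.1 s.
At the end, for the whole second after the job is handed in: The power key and then the start key have each been pressed, and all three keys are back up, each within 1.5 mm of its rest height (distance of each of power_key_top, start_key_top, lamp_key_top from where it was at the start of the episode below 0.0015 m); the robot touches nothing.
It fails at once if the lamp key is pressed 3 mm or more (distance of lamp_key_top from where it was at the start of the episode above 0.003 m).
It fails at once if the power and start keys are both 3 mm or more down at once (distance of each of power_key_top, start_key_top from where it was at the start of the episode above 0.003 m).
It also fails if it takes over 32 s, if anything falls off the work surface, if the arm or the gripper's body presses on something with over 40 N, if the wrist force passes 120 N, or if a joint passes its speed limit or range.

## Working session

There is one attempt and no reset: what is moved stays moved. The work goes in short steps, Python scripts to look and compute and a tool call to move; the robot and the scene stay as the last step left them, time stands still between calls to the robot, and variables do not carry over. Pictures are saved under pics/ and viewed, and the job is handed in when it is done.

Besides the shell and the picture viewer there is one more tool, called as name([rows], argument=value, ...), one row to a line, values as JSON. jog_arm: Moves the arm, as the interface text tells. Its arguments: {"type":"object","properties":{"plan":{"type":"array"}},"required":["plan"]}

```bash
mkdir -p pics; cat > h.py <<'E'
import numpy as np,cv2
from rig import status,eyes,close_job,spotter
def ray(f,px,z):
    v=f["pixels"].shape[0]/2/np.tan(np.radians(f["vertical_fov"])/2)
    d=np.array([(px[0]-f["cx"])/v,(px[1]-f["cy"])/v,1.]);T=np.array(f["pose"])
    d=T[:3,:3]@d;o=T[:3,3];return o+d*(z-o[2])/d[2]
def save(f,n): cv2.imwrite("pics/"+n,f["pixels"][:,:,::-1])
E
python3 - <<'E'
from h import *
s=status.get_state();print(s["clock"],s["position"],s["tcp_rot"],s["wrist_force"])
for c in ["top","side"]:
    f=eyes.grab_frame(c);save(f,c+"0.png");print(c,np.round(f["pose"],3).tolist(),f["vertical_fov"],f["cx"],f["cy"])
    for n in ["power_key_top","start_key_top","lamp_key_top"]:
        for r in spotter.look_for(c,n)[:3]: print(n,r["pixel"],round(r["p"],2),ray(f,r["pixel"],72).round(1))
E
```

```text
0.0 [ 237.32338748 -523.15426615  230.45677319] [-3.06891324e+00 -6.63443756e-01  2.80347509e-04] [-0.11482246 -0.68808316  0.32008586]
top [[0.0, -0.995, 0.099, 483.615], [-1.0, 0.0, 0.005, 58.892], [-0.005, -0.099, -0.995, 732.801], [0.0, 0.0, 0.0, 1.0]] 48.34597421182838 320.1337171851337 242.76098609171584
power_key_top [376.9, 257.2] 0.76 [531.5  -8.1  72. ]
start_key_top [426.1, 253.2] 0.88 [536.5 -69.1  72. ]
lamp_key_top [325.3, 264.8] 0.88 [522.1  55.8  72. ]
lamp_key_top [377.8, 257.8] 0.38 [530.8  -9.2  72. ]
side [[-0.789, -0.413, 0.455, 238.432], [-0.614, 0.512, -0.601, 435.0], [0.015, -0.753, -0.657, 517.222], [0.0, 0.0, 0.0, 1.0]] 52.075591397359986 321.1668771550764 237.77358641705658
power_key_top [345.2, 232.4] 0.77 [527.5  -2.   72. ]
start_key_top [366.7, 211.9] 0.64 [530.1 -59.7  72. ]
lamp_key_top [325.2, 256.8] 0.73 [519.   54.9  72. ]
```

View pics/top0.png

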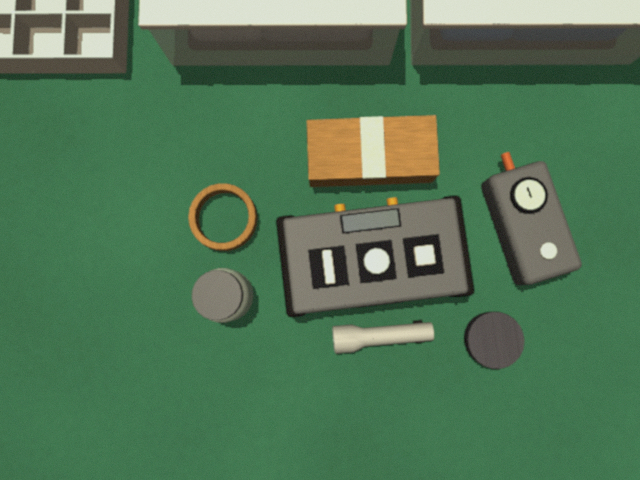

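View pics/side0.png

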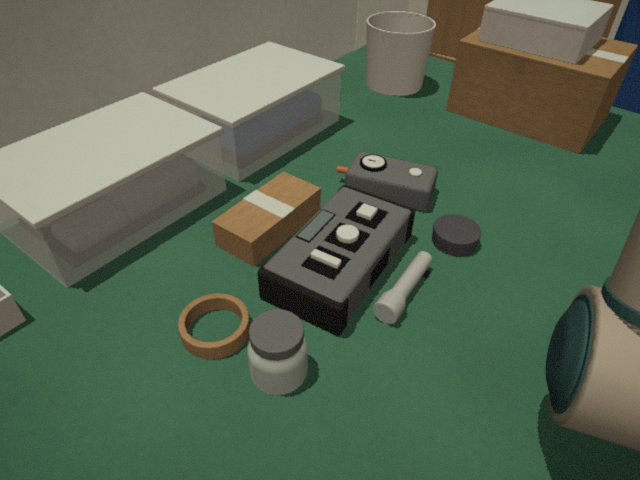

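The top picture shows the lamp bar at about (328,266), the round power key at (377,261) and the square start key at (425,255). The inflator knob is separate, at (548,251). In the side picture the same keys are at about (326,259), (347,233) and (367,212). I'll refine these with white blobs.

```bash
python3 - <<'E'
from h import *
for c,rois in [("top",[(377,261),(425,255),(328,266)]),("side",[(347,233),(367,212),(326,259)])]:
    f=eyes.grab_frame(c)
    g=cv2.cvtColor(f["pixels"],cv2.COLOR_RGB2GRAY)
    P=[]
    for u,v in rois:
        h=22 if c=="top" else 16
        m=np.zeros_like(g);m[v-h:v+h,u-h:u+h]=(g[v-h:v+h,u-h:u+h]>165)
        n,l,st,ce=cv2.connectedComponentsWithStats(m)
        i=1+st[1:,4].argmax();p=ray(f,ce[i],72);P.append(p);print(c,ce[i].round(1),st[i],p.round(1))
    print(np.linalg.norm(P[0]-P[1]),np.linalg.norm(P[0]-P[2]), np.degrees(np.arctan2(*(P[2]-P[1])[:2])))
s=status.get_state();print(s["clock"],s["position"])
from scipy.spatial.transform import Rotation as R
print(R.from_rotvec(s["tcp_rot"]).as_matrix().round(4))
E
```

```text
top [376.3 260.5] [364 249  25  24 480] [527.5  -7.4  72. ]
top [424.4 254.6] [415 245  20  20 347] [534.7 -66.9  72. ]
top [328.3 266.3] [323 250  12  33 292] [520.3  52.1  72. ]
59.97467787793612 59.92680434496311 -6.927319619595496
side [347.2 231.5] [337 225  22  14 238] [526.5  -5.4  72. ]
side [366.6 209.6] [357 204  19  12 141] [533.4 -64.2  72. ]
side [325.4 256.6] [311 249  29  16 169] [519.1  54.5  72. ]
59.22166166621684 60.36478275380036 -6.869131334659126
0.5 [ 237.48023925 -523.67122755  231.30660817]
[[ 0.9107  0.4131 -0.    ]
 [ 0.4131 -0.9107 -0.    ]
 [-0.      0.     -1.    ]]
```

jog_arm([
  [477,-351,60,0,0,0,0],
  [477,-351,60,0,0,0,0],
  [477,-351,60,0,0,0,0],
  [477,-351,60,0,0,0,0],
  [477,-351,60,0,0,0,0],
  [477,-351,60,0,0,0,0],
  [477,-351,60,0,0,0,0],
  [477,-351,60,0,0,0,0],
  [477,-351,60,0,0,0,0],
  [477,-351,60,0,0,0,0],
])

```text
clock: 1.5
position: [481.4, -87.8, 181.1]
tcp_rot: [3.07, 0.664, 0.001]
wrist_force: [1.0, -0.7, 0.6]
grip_width: 0.4
```

```bash
cat > st.py <<'E'
from h import *
import sys
from scipy.spatial.transform import Rotation as R
s=status.get_state();p=s["position"];M=R.from_rotvec(s["tcp_rot"])
print(s["clock"],p.round(1) if hasattr(p,'round') else p,np.round(s["wrist_force"],2),s["grip_width"])
for n,t in [("power",(527,-6.4,95)),("start",(534,-65.6,95))]: print(n,M.inv().apply(np.array(t)-p).round(1))
print(M.as_matrix().round(3).tolist())
E
python3 st.py
```

```text
1.5 [481.4 -87.8 181.1] [ 1.01 -0.75  0.57] 0.36646623505223336
power [ 75.  -55.4  86.1]
start [57.   1.4 86.1]
[[0.911, 0.413, 0.001], [0.413, -0.911, -0.001], [0.001, 0.001, -1.0]]
```

jog_arm([
  [75,-55,86,0,0,0,0],
  [75,-55,86,0,0,0,0],
  [75,-55,86,0,0,0,0],
  [75,-55,86,0,0,0,0],
  [75,-55,86,0,0,0,0],
  [75,-55,86,0,0,0,0],
])

```text
clock: 2.1
position: [526.7, -9.6, 96.0]
tcp_rot: [3.07, 0.663, 0.003]
wrist_force: [-0.0, -0.5, -0.4]
grip_width: -0.2
```

```bash
python3 st.py; python3 - <<'E'
from h import *
f=eyes.grab_frame("side");save(f,"side1.png");f=eyes.grab_frame("top");save(f,"top1.png")
E
```

```text
2.1 [526.7  -9.6  96. ] [-0.04 -0.51 -0.41] -0.22893343357297755
power [ 1.6 -2.8  1. ]
start [-16.4  54.    1.1]
[[0.911, 0.412, 0.002], [0.412, -0.911, -0.001], [0.001, 0.002, -1.0]]
```

View pics/side1.png

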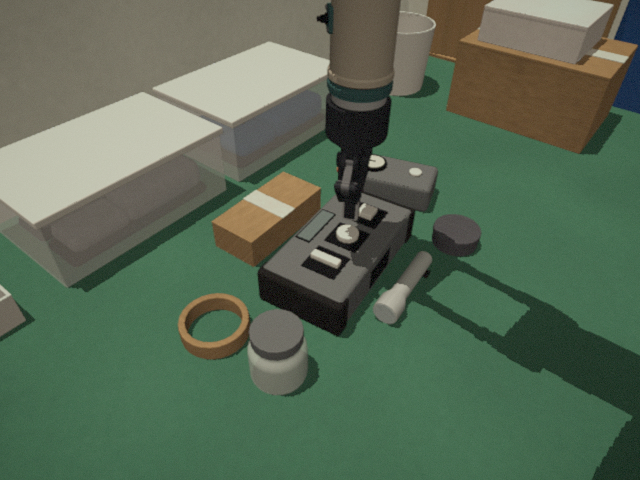

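The fingertips at about (352,218) hang over the power key at (347,233), clear of everything. I'll descend and use the wrist force as a guide.

jog_arm([
  [1,-2,12,0,0,0,0],
  [1,-2,20,0,0,0,0],
  [1,-2,24,0,0,0,0],
  [1,-2,26,0,0,0,0],
  [1,-2,27,0,0,0,0],
  [1,-2,27,0,0,0,0],
])

```text
clock: 2.8
position: [525.5, -6.6, 67.8]
tcp_rot: [3.07, 0.664, -0.003]
wrist_force: [-2.5, -0.8, 3.4]
grip_width: -0.3
```

```bash
python3 st.py;python3 st.py
```

```text
2.8 [525.5  -6.6  67.8] [-2.54 -0.8   3.36] -0.3327159665279849
power [  1.4   0.4 -27.2]
start [-16.7  57.2 -27.1]
[[0.911, 0.413, -0.002], [0.413, -0.911, -0.0], [-0.002, -0.0, -1.0]]
2.8 [525.5  -6.6  67.8] [-2.54 -0.8   3.36] -0.3327159665279849
power [  1.4   0.4 -27.2]
start [-16.7  57.2 -27.1]
[[0.911, 0.413, -0.002], [0.413, -0.911, -0.0], [-0.002, -0.0, -1.0]]
```

jog_arm([
  [0,0,1,0,0,0,0],
  [0,0,2,0,0,0,0],
  [0,0,2.5,0,0,0,0],
  [0,0,2.5,0,0,0,0],
  [0,0,2.5,0,0,0,0],
])

```text
clock: 3.3
position: [525.8, -6.5, 66.0]
tcp_rot: [3.07, 0.664, -0.001]
wrist_force: [-4.0, -1.2, 8.7]
grip_width: 0.3
```

```bash
python3 st.py
```

```text
3.3 [525.8  -6.5  66. ] [-4.04 -1.18  8.72] 0.26840475799332575
power [  1.1   0.4 -29. ]
start [-17.   57.2 -29. ]
[[0.911, 0.413, -0.001], [0.413, -0.911, -0.0], [-0.001, 0.0, -1.0]]
```

The power key has bottomed out: the tool is at 66 mm and the force is 8.7 N. Next I lift, wait, and move over to the start key.

jog_arm([
  [0,0,-15,0,0,0,0],
  [0,0,-30,0,0,0,0],
  [0,0,-30,0,0,0,0],
  [0,0,-30,0,0,0,0],
  [-17,57,-30,0,0,0,0],
  [-17,57,-30,0,0,0,0],
  [-17,57,-30,0,0,0,0],
  [-17,57,-30,0,0,0,0],
  [-17,57,-30,0,0,0,0],
])

```text
clock: 4.2
position: [533.7, -64.3, 94.9]
tcp_rot: [-3.069, -0.664, 0.002]
wrist_force: [0.8, 0.7, 0.8]
grip_width: 0.1
```

```bash
python3 st.py; python3 - <<'E'
from h import *
f=eyes.grab_frame("side");save(f,"side2.png")
g=cv2.cvtColor(f["pixels"],cv2.COLOR_RGB2GRAY)
E
```

```text
4.2 [533.7 -64.3  94.9] [0.75 0.68 0.83] 0.09708737038766685
power [ 17.8 -55.5  -0.1]
start [-0.3  1.3 -0.1]
[[0.911, 0.413, -0.001], [0.413, -0.911, 0.001], [-0.001, -0.001, -1.0]]
```

View pics/side2.png

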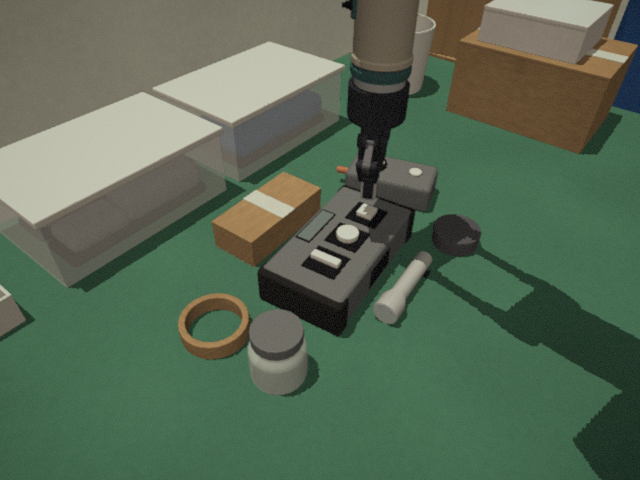

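The power key at (347,233) is up again, and the fingertip at (370,198) is above the start key at (367,212).

jog_arm([
  [0,1,12,0,0,0,0],
  [0,1,20,0,0,0,0],
  [0,1,24,0,0,0,0],
  [0,1,26,0,0,0,0],
  [0,1,28,0,0,0,0],
  [0,1,29,0,0,0,0],
  [0,1,29,0,0,0,0],
  [0,1,29,0,0,0,0],
])

```text
clock: 5.05
position: [534.5, -66.1, 66.6]
tcp_rot: [-3.071, -0.664, 0.0]
wrist_force: [-3.2, 1.8, 4.2]
grip_width: -0.2
```

```bash
python3 st.py
```

```text
5.05 [534.5 -66.1  66.6] [-3.23  1.8   4.24] -0.16471465893123172
power [ 17.8 -57.5 -28.4]
start [ -0.3  -0.7 -28.4]
[[0.911, 0.413, -0.0], [0.413, -0.911, 0.0], [-0.0, -0.0, -1.0]]
```

jog_arm([
  [0,0,1,0,0,0,0],
  [0,0,1.5,0,0,0,0],
  [0,0,1.5,0,0,0,0],
  [0,0,1.5,0,0,0,0],
])

```text
clock: 5.45
position: [534.8, -66.3, 66.0]
tcp_rot: [3.07, 0.664, 0.001]
wrist_force: [-4.4, 2.7, 9.8]
grip_width: 0.1
```

```bash
python3 st.py
```

```text
5.45 [534.8 -66.3  66. ] [-4.38  2.71  9.75] 0.0547228951453113
power [ 17.7 -57.7 -29. ]
start [ -0.4  -0.9 -29. ]
[[0.911, 0.413, 0.001], [0.413, -0.911, -0.0], [0.0, 0.0, -1.0]]
```

The start key is fully in. I'll lift well clear.

jog_arm([
  [0,0,-20,0,0,0,0],
  [0,0,-50,0,0,0,0],
  [0,0,-90,0,0,0,0],
  [0,0,-120,0,0,0,0],
  [0,0,-120,0,0,0,0],
  [0,0,-120,0,0,0,0],
  [0,0,-120,0,0,0,0],
])

```text
clock: 6.15
position: [534.3, -66.4, 183.6]
tcp_rot: [-3.07, -0.664, 0.002]
wrist_force: [0.2, 0.7, 0.0]
grip_width: -0.4
```

```bash
python3 st.py; python3 - <<'E'
from h import *
f=eyes.grab_frame("side");save(f,"side3.png")
E
```

```text
6.15 [534.3 -66.4 183.6] [0.24 0.67 0.  ] -0.3595778614470787
power [ 18.2 -57.6  88.6]
start [ 0.2 -0.8 88.6]
[[0.911, 0.413, -0.001], [0.413, -0.911, -0.0], [-0.001, -0.001, -1.0]]
```

View pics/side3.png

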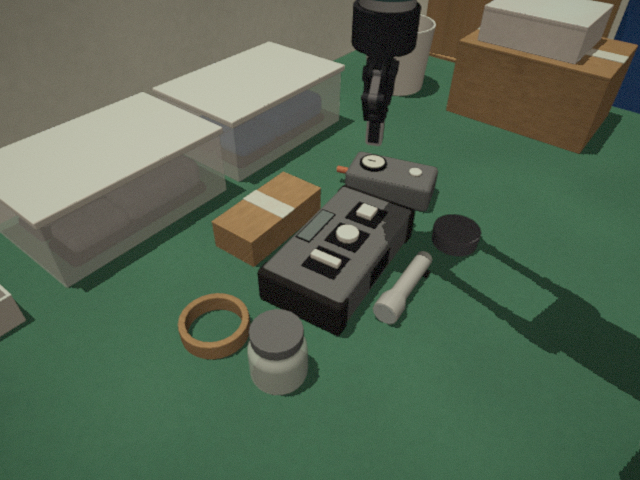

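All three keys, at (326,259), (347,233) and (367,212), look as they did at the start, and the gripper is clear.

```bash
python3 -c "
from rig import close_job
print(close_job())"
```

```text
the job is handed in; nothing more can be done
None
```

I pressed the round power key fully in and let it come back up, then did the same with the square start key, using the shut fingertips. I handed the job in at about 6.2 s of the 32 s allowed.

- **Presses:** at both keys the fingertips went down to 66.0 mm, which is the full 6 mm of travel. The vertical wrist force was 8.7 N on the power key and 9.8 N on the start key, both above the 5 N needed for fully in.
- **After lifting:** the wrist force was back near zero with the gripper about 110 mm above the keys. In the last side picture all three keys looked as they did at the start. I judged that by eye and did not measure their heights.
- **Lamp key:** the tool never went near it.
- **Disagreements:** the two cameras put the keys within about 3 mm of each other, so I aimed at the mean. In the top picture, the network's first position for each key was about 3–4 pixels off the key centres I measured, so I used my own measurements.

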